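# Find the worn dishwasher roller by feel

## Robot

A 6-joint arm with a two-finger parallel gripper is mounted at the origin on a cart in front of the work surface, level with it; the furniture and walls round the work are solid. World frame = base frame: x ahead of the robot, y to its left, z up, the work surface at z = 0. Lengths are in m, angles in rad, forces in N, time in s.
With the tool pointing down it reaches from about 0.275 to 0.725 m from the base axis. Payload 15.9 kg.
Tool frame: the origin (TCP) lies at the very end of the fingers, on their centre line; the grasp point (between the pads) lies 19 mm behind it; x points along the fingers, z is the direction in which the jaws open and shut, and the axes are right-handed (so a half turn about x gives the same grasp; the last joint's range is limited). The gripper opens to 85 mm and grips with 20 to 120 N. Pads are 22 mm wide; open, the fingers measure 114 mm over their backs; the gripper's body (76 mm by 85 mm) begins 54 mm behind the grasp point. The pads swing forward as they close: fully open they stand 13 mm farther back than shut.
Start: joints at [-1.123, 0.213, -0.034, 1.323, 0, 1.571], TCP at [0.216, -0.451, 0.209] pointing down, gripper open.
Joint ranges: [-2.98, 2.98], [-0.74, 1.72], [-1.14, 1.35], [-2.1, 2.04], [-1.57, 1.44], [-3.14, 3.14]. Speed limits (rad/s): [1.89, 1.89, 2.39, 2.57, 3.14, 3.14].

## Interface

Orientations are given as a unit quaternion [x, y, z, w].
In Python, from rig import r, capture, camera_info gives the robot as it stands. The module is installed in compiled form; this text tells all that it offers.
- The arm moves only by the tool move_arm, never from a script. Its argument "steps" is one flat list of numbers, 5 for each row, row after row: the shift along the tool's x, y, z in m, then the turn about the tool's x in rad, then the finger opening in m, from 0 to 0.0854. In form: [x, y, z, spin, fingers, x, y, z, spin, fingers, ...]. A call has 1 to 12 rows; each row is the pose to reach, as a shift and turn from the pose measured when the call began, along the tool's axes at that moment; what a row does not reach only later rows make up. A row lasts 1/10 s, in which the tool goes at most 50 mm and 8.59 degrees, less where a joint would pass 70% of its speed; a pose out of reach is approached as far as the arm can. A call with a gripper value outside its range is refused whole. The fingers move at their own pace and stop on an object; "newtons" is the grip in N (left out, the last holds). Time passes only in rows, so rows that repeat a pose let the fingers close. It gives the time, the measured TCP pose, the force and the opening at its end, in the units of the state.
- r.get_state(): the state, without advancing time (a new reading comes with each control period).
- capture(name): name is "side" or "top"; returns (picture, depth): 384x512x3 uint8, red, green, blue; 384x512 float32, m along the optical axis (not along the pixel's ray), 0 where there is no reading.
- camera_info(name): a dict with "fov_y" (degrees; the focal length in pixels is half the picture's height over the tangent of half this angle, whatever the lens; pixels are square), "cx", "cy" (the principal point, pixels), "k1" (the pictures are not rectified: a ray, as slopes to the right and down, at radius r is drawn at 1 + k1 r^2 times it, then the intrinsics apply), "world_from_camera" (4x4, takes a point from camera to world coordinates). Camera axes: x right, y up, looking along -z (the intrinsics and any distortion apply to the point x, -y, -z); pixel columns grow to the right and rows downward; lengths in m; the calibration is good to about 2 mm. A picture is of the moment at which its call begins. camera_info takes no time and is no camera call.
- r.finish_job(): hands the job in, once; it reports no verdict.
The state is a dict: "time_s": time; "qpos": joint angles; "dq": joint speeds; "tau": joint torques, N m; "tool_pos": TCP position; "tcp_rot": TCP orientation; "ft_force": force on the tool from outside, world axes, zero at the start; "torque": the same for the moment, N m; "finger_gap": finger opening in m.
Only numpy, scipy, OpenCV 4.12 (cv2) and the standard library are available. Lean on these libraries where they do the work, as an engineer would, in place of code of your own. Each camera call takes 0.05 s, during which the arm holds its last target.

## Task

Three dishwasher-rack rollers stand in the long wooden rack: turn each wheel about a quarter turn in its seat, leaving it turned, and feel how hard it turns. Then pull out the one that drags and seat it upright and fully home in the square seat of the small wooden stand, leaving the two free-running rollers in their seats. Be gentle: do not force the rollers against the wood, and leave the other things where they are.

Things in the scene. Friction and masses are not known exactly. Their poses are not given: they have to be found in the camera images.
- rack: fixed pale-wood rack, 80 (x) by 290 (y) by 24 mm high, with three square seats in a row along its y axis at y = -100, 0 and +100 mm, 47 x 47 mm wide, 18 mm deep (floor 6 mm above the worktop), mouths chamfered by 2 mm. Origin: centre of its underside; z up
- reject_stand: fixed pale-wood stand, 80 x 80 x 24 mm, with one square seat in its middle, like the rack's: 47 x 47 mm, 18 mm deep, its sides parallel to the stand's, mouth chamfered by 2 mm. Origin: centre of its underside; z up
- reject_seat (a point): centre of the floor of the reject stand's seat, 6 mm above the worktop; a roller that is fully home has its origin here
- roller_a: dishwasher-rack roller, upright in a rack seat, 68 mm tall, 0.15 kg: white square clip foot 44 x 44 x 24 mm (lowest 4 mm: 40 x 40), white neck, then a flat-lying grey wheel 44 mm across from 36 to 62 mm above the underside, free to turn either way, white hub cap. The seat keeps the foot from turning. Origin: centre of the foot's underside; z up the wheel axis, x and y square to the foot. All three look alike
- roller_b: dishwasher-rack roller, upright in a rack seat, 68 mm tall, 0.15 kg: white square clip foot 44 x 44 x 24 mm (lowest 4 mm: 40 x 40), white neck, then a flat-lying grey wheel 44 mm across from 36 to 62 mm above the underside, free to turn either way, white hub cap. The seat keeps the foot from turning. Origin: centre of the foot's underside; z up the wheel axis, x and y square to the foot. All three look alike
- roller_c: dishwasher-rack roller, upright in a rack seat, 68 mm tall, 0.15 kg: white square clip foot 44 x 44 x 24 mm (lowest 4 mm: 40 x 40), white neck, then a flat-lying grey wheel 44 mm across from 36 to 62 mm above the underside, free to turn either way, white hub cap. The seat keeps the foot from turning. Origin: centre of the foot's underside; z up the wheel axis, x and y square to the foot. All three look alike
- wheel_a (a joint): turning angle of the wheel of roller_a on its hub, rad, anticlockwise from above positive, no stops; within 0.1 of 0 at the start. A rubber bush under the hub gives 0.5 rad per N m, so a wheel held turned keeps showing its drag as a twist about the upright axis. Two of the three wheels drag little (about 0.02 N m), one about 0.3 N m while turning, at any angle and speed, both ways; letters are no hint which
- wheel_b (a joint): turning angle of the wheel of roller_b on its hub, rad, anticlockwise from above positive, no stops; within 0.1 of 0 at the start. A rubber bush under the hub gives 0.5 rad per N m, so a wheel held turned keeps showing its drag as a twist about the upright axis. Two of the three wheels drag little (about 0.02 N m), one about 0.3 N m while turning, at any angle and speed, both ways; letters are no hint which
- wheel_c (a joint): turning angle of the wheel of roller_c on its hub, rad, anticlockwise from above positive, no stops; within 0.1 of 0 at the start. A rubber bush under the hub gives 0.5 rad per N m, so a wheel held turned keeps showing its drag as a twist about the upright axis. Two of the three wheels drag little (about 0.02 N m), one about 0.3 N m while turning, at any angle and speed, both ways; letters are no hint which
- garlic: bystander: a garlic bulb, 60 x 57 x 58 mm, origin at its underside
- candle_jar: bystander: a small candle in a lidded glass, 46 mm across, 72 mm tall, origin at its underside
- peeler: bystander: a peeler lying flat, 170 x 25 x 18 mm, origin at its underside
- little_dish: bystander: a small cream dish, 44 mm across, 20 mm high, origin at its underside
- wheel_a_mid (a point): middle of the wheel of roller_a, on its axis at half its width, 49 mm above the roller's underside: the place to grip. In the worn roller the wheel has sunk by 0.1 mm, far too little to see or measure
- wheel_b_mid (a point): middle of the wheel of roller_b, on its axis at half its width, 49 mm above the roller's underside: the place to grip. In the worn roller the wheel has sunk by 0.1 mm, far too little to see or measure
- wheel_c_mid (a point): middle of the wheel of roller_c, on its axis at half its width, 49 mm above the roller's underside: the place to grip. In the worn roller the wheel has sunk by 0.1 mm, far too little to see or measure
There are look-alikes about, which are no part of the job. Leave any red or turquoise look-alike of the roller_a alone. Leave any red look-alike of the roller_c alone.

How it is judged:
By the outcome, as a careful person would: the job done as asked, in the order asked, and still so for the second after the job is handed in, with the robot touching nothing.
It also fails if it takes over 72 s, if anything falls off the work surface, if the arm or the gripper's body presses on something with over 40 N, if the wrist force passes 120 N, or if a joint passes its speed limit or range.

## Working session

There is one attempt and no reset: what is moved stays moved. The work goes in short steps, Python scripts to look and compute and a tool call to move; the robot and the scene stay as the last step left them, time stands still between calls to the robot, and variables do not carry over. Pictures are saved under pics/ and viewed, and the job is handed in when it is done.

Besides the shell and the picture viewer there is one more tool, called after ">>>" in YAML: its name, and indented under it one key for each argument. move_arm: Moves the arm, as the interface text tells. Its arguments: {"type":"object","properties":{"steps":{"type":"array"},"newtons":{"type":"number"}},"required":["steps"]}

```bash
mkdir -p pics; ls
python3 - <<'E'
from rig import r,capture,camera_info
import cv2,numpy as np
print(r.get_state())
for n in("side","top"):
    p,d=capture(n); cv2.imwrite(f"pics/{n}0.png",p[:,:,::-1]); np.savez(f"{n}0.npz",p=p,d=d); print(n,camera_info(n))
E
```

```text
pics
{'time_s': 0.0, 'qpos': array([-1.12300226e+00,  2.13371077e-01, -3.50467103e-02,  1.32350276e+00,
        6.50297285e-07,  1.57076866e+00]), 'dq': array([ 3.14688989e-05, -1.20248731e-04, -1.58418501e-03, -9.74570073e-04,
        2.78632104e-03, -1.01296415e-04]), 'tau': array([ 1.29915745e-03, -6.86155057e+01,  4.87123239e+01,  1.72064966e-02,
        1.00080763e-04, -7.00976830e-05]), 'tool_pos': array([ 0.21633268, -0.4503761 ,  0.20881364]), 'tcp_rot': array([ 0.37670776,  0.59887676, -0.37628409,  0.59820412]), 'ft_force': array([ 0.71260106, -0.1300223 ,  0.78858901]), 'torque': array([0.02967416, 0.01991803, 0.02088409]), 'finger_gap': 0.08547889308085935}
side {'fov_y': 47.11407652357071, 'cx': 261.5961970972773, 'cy': 186.75358116620933, 'k1': -0.14940125683073768, 'world_from_camera': array([[ 0.95953238,  0.15619072, -0.23431192,  0.21312437],
       [-0.28151405,  0.55240855, -0.78459839, -1.06015436],
       [ 0.00688892,  0.81880966,  0.57402377,  0.84965816],
       [ 0.        ,  0.        ,  0.        ,  1.        ]])}
top {'fov_y': 47.08930285370375, 'cx': 260.687705313618, 'cy': 194.96861444945554, 'k1': -0.12215924410634872, 'world_from_camera': array([[ 0.00790526,  0.98280582, -0.18447285,  0.26489044],
       [-0.99995413,  0.00876718,  0.00385715, -0.00658321],
       [ 0.00540814,  0.1844339 ,  0.98283004,  1.64236675],
       [ 0.        ,  0.        ,  0.        ,  1.        ]])}
```

View pics/side0.png

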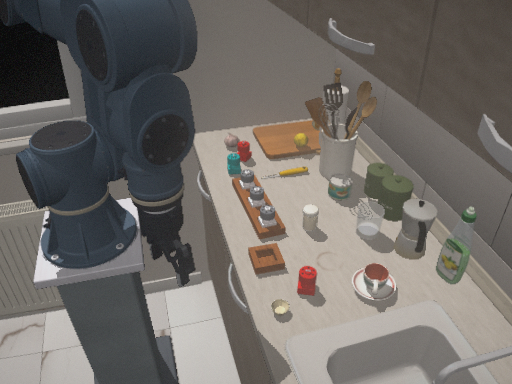

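View pics/top0.png

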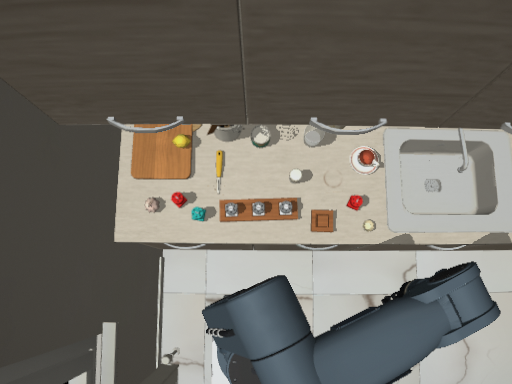

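```bash
cat > h.py <<'E'
import numpy as np,cv2
from rig import r,capture,camera_info
from scipy.spatial.transform import Rotation as R
def K(n):
    c=camera_info(n); f=192/np.tan(np.radians(c["fov_y"]/2))
    return np.array([[f,0,c["cx"]],[0,f,c["cy"]],[0,0,1.]]),np.array([c["k1"],0,0,0.]),c["world_from_camera"]
def slopes(n,uv):
    k,d,T=K(n); return cv2.undistortPoints(np.array(uv,float).reshape(-1,1,2),k,d).reshape(-1,2)
def cast(n,uv,z):
    T=K(n)[2]; s=slopes(n,uv); D=np.c_[s[:,0],-s[:,1],-np.ones(len(s))]@T[:3,:3].T
    return T[:3,3]+D*((z-T[2,3])/D[:,2])[:,None]
def deproj(n,uv,dep):
    T=K(n)[2]; s=slopes(n,uv); dep=np.asarray(dep)
    return np.c_[s[:,0]*dep,-s[:,1]*dep,-dep]@T[:3,:3].T+T[:3,3]
def proj(n,P):
    k,d,T=K(n); C=(np.atleast_2d(P)-T[:3,3])@T[:3,:3]; C=C*[1,-1,-1]
    return cv2.projectPoints(C,np.zeros(3),np.zeros(3),k,d)[0].reshape(-1,2)
E
python3 - <<'E'
from h import *
for n,(a,b,c,d),s in(("top",(185,155,385,245),4),("side",(215,125,345,325),4)):
    p=np.load(f"{n}0.npz")["p"]; cv2.imwrite(f"pics/{n}0c.png",cv2.resize(p[b:d,a:c,::-1],None,fx=s if n=="top" else 3,fy=s if n=="top" else 3,interpolation=cv2.INTER_CUBIC))
    hsv=cv2.cvtColor(p,cv2.COLOR_RGB2HSV)
    m=cv2.inRange(hsv,(4,100,50),(16,255,200))
    cs=cv2.findContours(m,cv2.RETR_EXTERNAL,cv2.CHAIN_APPROX_NONE)[0]
    for q in cs:
        if cv2.contourArea(q)>150: print(n,cv2.contourArea(q),cv2.boundingRect(q))
E
```

```text
top 433.0 (311, 210, 22, 22)
top 1546.5 (220, 198, 78, 24)
top 2780.0 (131, 124, 62, 55)
side 250.5 (366, 264, 22, 17)
side 627.0 (249, 243, 36, 30)
side 454.5 (233, 178, 44, 61)
side 1406.5 (253, 121, 67, 38)
```

View pics/top0c.png

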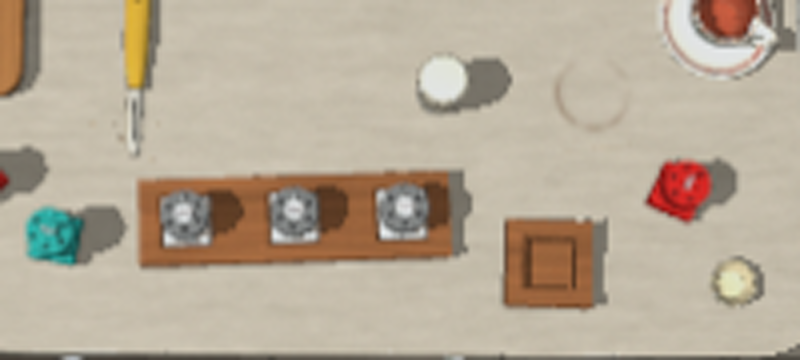

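View pics/side0c.png

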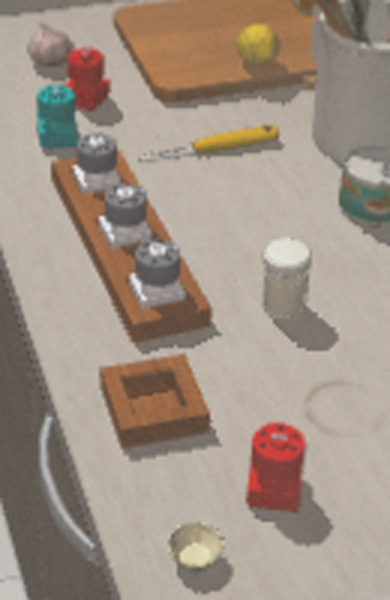

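The pictures show three white/grey rollers in the rack at top-view pixels (232,209), (259,208) and (287,207). The empty stand is at (322,220). The look-alikes are a red one at (178,199), a turquoise one at (199,213) and a red one at (355,202). I choose the three in the rack.

Run:
```python
from h import *
for n in("top","side"):
    z=np.load(f"{n}0.npz");p,d=z["p"],z["d"]; hsv=cv2.cvtColor(p,cv2.COLOR_RGB2HSV)
    m=cv2.inRange(hsv,(4,100,50),(16,255,200))
    # bright top faces only: filter by depth height
    v,u=np.nonzero((m>0)&(d>0)); P=deproj(n,np.c_[u,v],d[v,u])
    for name,x0,x1,y0,y1 in(("rack",.2,.6,-.16,.2),("stand",.2,.6,-.35,-.16)):
        k=(P[:,0]>x0)&(P[:,0]<x1)&(P[:,1]>y0)&(P[:,1]<y1)
        Q=P[k]; print(n,name,len(Q),"z",np.percentile(Q[:,2],[5,25,50,75,95]).round(4))
        t=Q[abs(Q[:,2]-.024)<.006]
        uv=np.c_[u,v][k][abs(Q[:,2]-.024)<.006]
        W=cast(n,uv,.024)[:,:2]
        (c,s,a)=cv2.minAreaRect((W*1000).astype(np.float32)); print("  rect",np.round(c,1),np.round(s,1),round(a,2))
    # rollers: pixels above rack with height .06-.08
    v,u=np.nonzero(d>0); P=deproj(n,np.c_[u,v],d[v,u])
    k=(P[:,2]>.06)&(P[:,2]<.08)&(P[:,0]>.25)&(P[:,0]<.6)&(abs(P[:,1])<.35)
    mm=np.zeros(d.shape,np.uint8); mm[v[k],u[k]]=1
    N,L,S,C=cv2.connectedComponentsWithStats(mm)
    for i in range(1,N):
        if S[i,4]>15:
            vv,uu=np.nonzero(L==i); Z=deproj(n,np.c_[uu,vv],d[vv,uu])
            g=(abs(Z[:,2]-.07)<.008)
            print("  blob",C[i].round(1),S[i,4],"mean",Z.mean(0).round(4),"med z",np.median(Z[:,2]).round(4),"mid",((Z.max(0)+Z.min(0))/2).round(4), p[vv,uu].mean(0).round())
```

```text
top rack 1121 z [0.0164 0.0216 0.0245 0.0268 0.0307]
  rect [515.1  -4.9] [ 78.5 286.9] 2.33
top stand 475 z [0.0032 0.0098 0.0213 0.0253 0.0295]
  rect [ 485.1 -275.9] [ 96.  172.8] 16.98
  blob [177.1 196.7] 81 mean [0.552  0.2926 0.0652] med z 0.065 mid [0.5509 0.2933 0.067 ] [190.  56.  52.]
  blob [258.1 206.8] 113 mean [ 0.5164 -0.0036  0.0692] med z 0.0689 mid [ 0.5179 -0.0052  0.0692] [135. 134. 132.]
  blob [285.6 206.1] 114 mean [ 0.5201 -0.1031  0.0694] med z 0.0695 mid [ 0.5207 -0.1029  0.0697] [136. 136. 134.]
  blob [230.4 207.6] 113 mean [0.5128 0.0964 0.0694] med z 0.0691 mid [0.5132 0.0961 0.0695] [134. 133. 130.]
  blob [196.3 211.7] 86 mean [0.4974 0.2201 0.0645] med z 0.0637 mid [0.4967 0.2197 0.0665] [ 64. 161. 153.]
side rack 696 z [0.0157 0.0244 0.0257 0.0271 0.0289]
  rect [510.4  -6.4] [ 83.3 298.8] 2.25
side stand 627 z [0.0061 0.0136 0.0239 0.0256 0.0277]
  rect [ 469.8 -244.6] [88.5 81.7] 88.45
  blob [242.7 143.7] 68 mean [0.5438 0.2907 0.0652] med z 0.0647 mid [0.5451 0.294  0.067 ] [168.  75.  70.]
  blob [233.2 156.3] 78 mean [0.4905 0.2141 0.0651] med z 0.0648 mid [0.4911 0.2184 0.0658] [ 74. 141. 139.]
  blob [246.6 173.6] 110 mean [0.5057 0.0902 0.0696] med z 0.0698 mid [0.5072 0.0931 0.0685] [127. 125. 125.]
  blob [256.3 190.8] 126 mean [ 0.51   -0.01    0.0696] med z 0.0702 mid [ 0.5104 -0.005   0.069 ] [127. 124. 124.]
  blob [266.9 210.1] 143 mean [ 0.5136 -0.1097  0.0694] med z 0.0696 mid [ 0.5147 -0.106   0.0697] [127. 124. 125.]
```

```bash
cat >> h.py <<'E'
def shift(target,yaw=None):
    s=r.get_state(); M=R.from_quat(s["tcp_rot"]).as_matrix()
    d=M.T@(np.array(target)-s["tool_pos"]); zy=np.degrees(np.arctan2(M[1,2],M[0,2]))
    print("pos",s["tool_pos"].round(4),"jaw yaw",zy.round(2),"toolx",M[:,0].round(3),"q6",s["qpos"][5].round(3),"t",round(s["time_s"],2))
    print("F",s["ft_force"].round(2),"T",s["torque"].round(3),"gap",round(s["finger_gap"],4))
    print("shift tool",d.round(4))
    return d
E
python3 - <<'E'
from h import *
M=R.from_quat(r.get_state()["tcp_rot"]).as_matrix();print(M.round(4))
shift((.5145,-.0045,.15))
E
```

```text
[[-4.000e-04  9.014e-01  4.330e-01]
 [ 8.000e-04  4.330e-01 -9.014e-01]
 [-1.000e+00 -0.000e+00 -9.000e-04]]
pos [ 0.2164 -0.4504  0.2089] jaw yaw -64.34 toolx [-0.     0.001 -1.   ] q6 1.571 t 0.1
F [-0.48  0.49  0.47] T [-0.032 -0.007 -0.012] gap 0.0857
shift tool [ 0.0591  0.4618 -0.2728]
```

>>> move_arm:
  steps: [0.059, 0.462, -0.273, -1.16, 0.085, 0.059, 0.462, -0.273, -1.16, 0.085, 0.059, 0.462, -0.273, -1.16, 0.085, 0.059, 0.462, -0.273, -1.16, 0.085, 0.059, 0.462, -0.273, -1.16, 0.085, 0.059, 0.462, -0.273, -1.16, 0.085, 0.059, 0.462, -0.273, -1.16, 0.085, 0.059, 0.462, -0.273, -1.16, 0.085, 0.059, 0.462, -0.273, -1.16, 0.085, 0.059, 0.462, -0.273, -1.16, 0.085, 0.059, 0.462, -0.273, -1.16, 0.085, 0.059, 0.462, -0.273, -1.16, 0.085]
  newtons: 20

```text
time_s: 1.3
tool_pos: [0.5159, -0.0006, 0.1489]
tcp_rot: [-0.014, 0.708, 0.015, 0.706]
ft_force: [-0.4, -0.5, -0.5]
finger_gap: 0.0852
```

Run:
```python
from h import *
shift((.5145,-.0045,.10))
p,d=capture("side"); cv2.imwrite("pics/side1.png",cv2.resize(p[80:280,180:360,::-1],None,fx=3,fy=3))
```

```text
pos [ 0.5159 -0.0006  0.1489] jaw yaw 2.36 toolx [-0.002  0.002 -1.   ] q6 1.527 t 1.3
F [-0.42 -0.47 -0.49] T [0.02  0.033 0.008] gap 0.0852
shift tool [ 0.0489 -0.004  -0.0015]
```

View pics/side1.png

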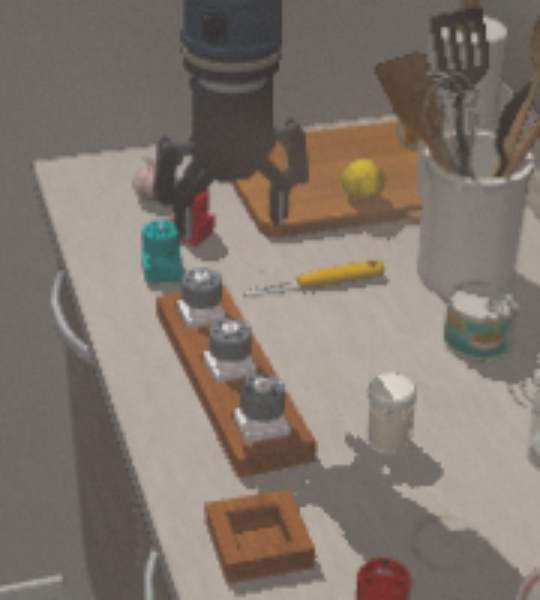

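The side view shows the open gripper hovering over the middle roller, in the crop at (230,170), with the jaws opening along x and nothing in the way. I'll descend and grip gently.

>>> move_arm:
  steps: [0.04, -0.004, -0.0015, 0, 0.085, 0.075, -0.004, -0.0015, 0, 0.085, 0.1, -0.004, -0.0015, 0, 0.085, 0.113, -0.004, -0.0015, 0, 0.085, 0.113, -0.004, -0.0015, 0, 0.07, 0.113, -0.004, -0.0015, 0, 0.06, 0.113, -0.004, -0.0015, 0, 0.053, 0.113, -0.004, -0.0015, 0, 0.05]
  newtons: 20

```text
time_s: 2.15
tool_pos: [0.5139, -0.0065, 0.0372]
tcp_rot: [-0.014, 0.707, 0.015, 0.707]
ft_force: [-0.7, -0.5, 0.6]
finger_gap: 0.0501
```

Run:
```python
from h import *
shift((.5145,-.0045,.036))
p,d=capture("side"); cv2.imwrite("pics/side2.png",cv2.resize(p[140:250,210:310,::-1],None,fx=5,fy=5))
p,d=capture("top"); cv2.imwrite("pics/top2.png",cv2.resize(p[150:250,200:345,::-1],None,fx=5,fy=5))
```

```text
pos [ 0.5139 -0.0065  0.0372] jaw yaw 2.3 toolx [-0.     0.001 -1.   ] q6 1.517 t 2.15
F [-0.65 -0.5   0.59] T [-0.005 -0.022 -0.02 ] gap 0.0501
shift tool [0.0012 0.002  0.0007]
```

View pics/side2.png

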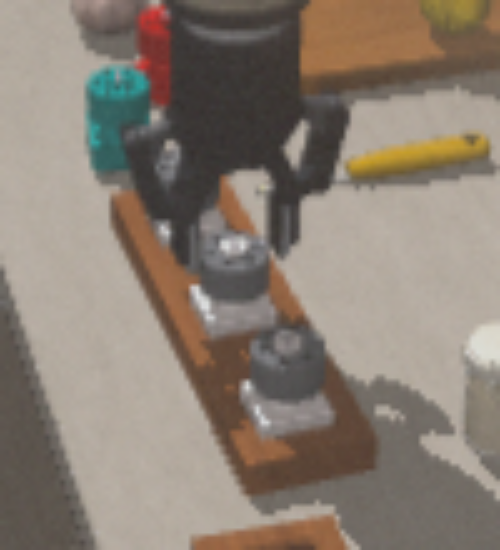

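View pics/top2.png

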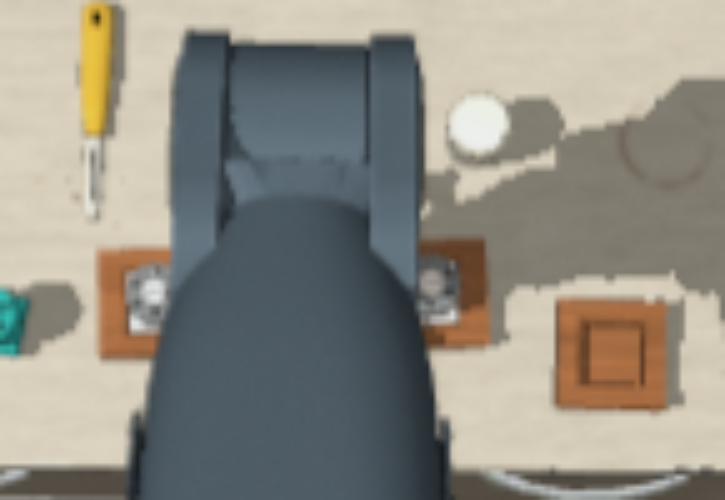

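The side view shows the fingertips, near (190,270) and (285,255) in the crop, on either side of the middle wheel at (235,268). There is no force yet at a 50 mm gap, so I'll close in stages.

>>> move_arm:
  steps: [0.001, 0.001, 0, 0, 0.048, 0.001, 0.001, 0, 0, 0.046, 0.001, 0.001, 0, 0, 0.046]
  newtons: 20

```text
time_s: 2.55
tool_pos: [0.5136, -0.0054, 0.0358]
tcp_rot: [-0.014, 0.707, 0.015, 0.707]
ft_force: [-0.2, -0.0, -0.3]
finger_gap: 0.0459
```

Run:
```python
from h import *
shift((.5145,-.0045,.036))
```

```text
pos [ 0.5136 -0.0054  0.0358] jaw yaw 2.31 toolx [-0.001  0.001 -1.   ] q6 1.519 t 2.55
F [-0.19 -0.03 -0.32] T [ 0.009 -0.015 -0.023] gap 0.0459
shift tool [-0.0002  0.0008  0.0009]
```

>>> move_arm:
  steps: [0, 0, 0, 0, 0.04, 0, 0, 0, 0, 0.04, 0, 0, 0, 0, 0.04]
  newtons: 20

```text
time_s: 2.85
tool_pos: [0.5137, -0.0054, 0.036]
tcp_rot: [-0.014, 0.707, 0.015, 0.707]
ft_force: [-0.9, -0.4, 3.3]
finger_gap: 0.0427
```

Run:
```python
from h import *
shift((.5145,-.0045,.036))
```

```text
pos [ 0.5137 -0.0054  0.036 ] jaw yaw 2.31 toolx [-0.001  0.001 -1.   ] q6 1.519 t 2.85
F [-0.88 -0.42  3.31] T [-0.03   0.218  0.014] gap 0.0427
shift tool [-0.      0.0009  0.0008]
```

>>> move_arm:
  steps: [0, 0, 0, 0, 0.06, 0, 0, 0, -0.15, 0.06, 0, 0, 0, -0.3, 0.06, 0, 0, 0, -0.45, 0.06, 0, 0, 0, -0.6, 0.06, 0, 0, 0, -0.75, 0.06, 0, 0, 0, -0.9, 0.06, 0, 0, 0, -1.05, 0.06, 0, 0, 0, -1.2, 0.06, 0, 0, 0, -1.35, 0.06, 0, 0, 0, -1.5, 0.06, 0, 0, 0, -1.57, 0.06]
  newtons: 20

```text
time_s: 4.05
tool_pos: [0.5136, -0.0054, 0.0358]
tcp_rot: [-0.511, 0.489, 0.512, 0.488]
ft_force: [-0.5, -0.3, 0.5]
finger_gap: 0.0597
```

>>> move_arm:
  steps: [0, 0, 0, 0, 0.05, 0, 0, 0, 0, 0.046, 0, 0, 0, 0, 0.046]
  newtons: 20

```text
time_s: 4.35
tool_pos: [0.5136, -0.0054, 0.0357]
tcp_rot: [-0.51, 0.489, 0.511, 0.489]
ft_force: [-0.4, 0.4, 0.2]
finger_gap: 0.0462
```

Run:
```python
from h import *
shift((.5137,-.0045,.036))
```

```text
pos [ 0.5136 -0.0054  0.0357] jaw yaw 92.5 toolx [-0.001  0.001 -1.   ] q6 -0.055 t 4.35
F [-0.36  0.39  0.2 ] T [ 0.02  -0.028 -0.022] gap 0.0462
shift tool [-0.0003 -0.0002  0.0009]
```

>>> move_arm:
  steps: [0, 0, 0, 0, 0.04, 0, 0, 0, 0, 0.04, 0, 0, 0, 0, 0.04]
  newtons: 30

```text
time_s: 4.65
tool_pos: [0.5137, -0.0053, 0.0359]
tcp_rot: [-0.51, 0.489, 0.511, 0.489]
ft_force: [0.1, 0.3, 5.1]
finger_gap: 0.0423
```

Run:
```python
from h import *
shift((.5137,-.0045,.036))
```

```text
pos [ 0.5137 -0.0053  0.0359] jaw yaw 92.47 toolx [-0.001  0.001 -1.   ] q6 -0.054 t 4.65
F [0.1  0.27 5.15] T [0.073 0.269 0.005] gap 0.0423
shift tool [-0.0001  0.      0.0008]
```

>>> move_arm:
  steps: [0, 0, 0, 0.15, 0.04, 0, 0, 0, 0.3, 0.04, 0, 0, 0, 0.45, 0.04, 0, 0, 0, 0.6, 0.04, 0, 0, 0, 0.75, 0.04, 0, 0, 0, 0.9, 0.04, 0, 0, 0, 1.05, 0.04, 0, 0, 0, 1.2, 0.04, 0, 0, 0, 1.35, 0.04, 0, 0, 0, 1.5, 0.04, 0, 0, 0, 1.65, 0.04, 0, 0, 0, 1.65, 0.04]
  newtons: 30

```text
time_s: 5.85
tool_pos: [0.514, -0.0053, 0.036]
tcp_rot: [0.014, 0.707, -0.014, 0.707]
ft_force: [1.6, 0.1, 2.5]
finger_gap: 0.0422
```

Run:
```python
from h import *
shift((.5137,-.0045,.036))
```

```text
pos [ 0.514  -0.0053  0.036 ] jaw yaw -2.25 toolx [-0.     0.001 -1.   ] q6 1.599 t 5.85
F [1.58 0.05 2.45] T [ 0.021 -0.266 -0.   ] gap 0.0422
shift tool [ 0.      0.0008 -0.0003]
```

>>> move_arm:
  steps: [0, 0, 0, 0, 0.06, 0, 0, 0, 0, 0.085, 0, 0, 0, 0, 0.085, -0.04, 0, 0, 0, 0.085, -0.07, 0, 0, 0, 0.085]

```text
time_s: 6.35
tool_pos: [0.5136, -0.0054, 0.1071]
tcp_rot: [0.014, 0.707, -0.013, 0.707]
ft_force: [0.6, -0.7, -0.7]
finger_gap: 0.0852
```

Run:
```python
from h import *
shift((.5097,.0945,.11))
p,d=capture("side"); cv2.imwrite("pics/side3.png",cv2.resize(p[140:250,210:310,::-1],None,fx=5,fy=5))
```

```text
pos [ 0.5136 -0.0054  0.1071] jaw yaw -2.16 toolx [-0.001  0.001 -1.   ] q6 1.597 t 6.35
F [ 0.61 -0.68 -0.69] T [ 0.015 -0.056 -0.057] gap 0.0852
shift tool [-0.0028  0.0997 -0.0076]
```

View pics/side3.png

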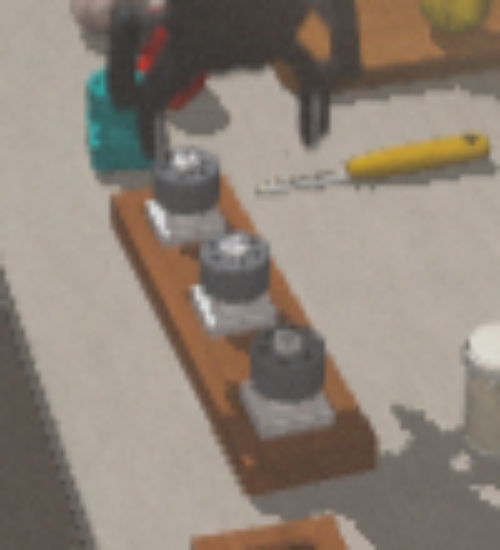

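The side view shows the middle roller still upright at (235,270), with the gripper lifted clear. Next is the +y roller.

>>> move_arm:
  steps: [-0.003, 0.05, -0.004, -0.04, 0.085, -0.003, 0.1, -0.0076, -0.08, 0.085, -0.003, 0.1, -0.0076, -0.08, 0.085, -0.003, 0.1, -0.0076, -0.08, 0.085, 0.03, 0.1, -0.0076, -0.08, 0.085, 0.055, 0.1, -0.0076, -0.08, 0.085, 0.071, 0.1, -0.0076, -0.08, 0.085, 0.071, 0.1, -0.0076, -0.08, 0.075, 0.071, 0.1, -0.0076, -0.08, 0.06, 0.071, 0.1, -0.0076, -0.08, 0.05, 0.071, 0.1, -0.0076, -0.08, 0.046, 0.071, 0.1, -0.0076, -0.08, 0.046]
  newtons: 20

```text
time_s: 7.6
tool_pos: [0.5129, 0.0948, 0.0415]
tcp_rot: [-0.015, 0.705, 0.015, 0.709]
ft_force: [-2.0, 0.4, -0.4]
finger_gap: 0.0458
```

Run:
```python
from h import *
shift((.5097,.0945,.036))
```

```text
pos [0.5129 0.0948 0.0415] jaw yaw 2.42 toolx [ 0.006  0.001 -1.   ] q6 1.711 t 7.6
F [-2.    0.44 -0.39] T [-0.057  0.217  0.02 ] gap 0.0458
shift tool [ 0.0055 -0.0002 -0.0032]
```

>>> move_arm:
  steps: [0, 0, 0, 0, 0.055, 0.0055, 0, -0.003, 0, 0.055, 0.0055, 0, -0.003, 0, 0.055]

```text
time_s: 7.9
tool_pos: [0.5092, 0.0946, 0.0353]
tcp_rot: [-0.015, 0.705, 0.015, 0.709]
ft_force: [-0.9, -0.7, -0.6]
finger_gap: 0.0549
```

Run:
```python
from h import *
shift((.5097,.0945,.036))
```

```text
pos [0.5092 0.0946 0.0353] jaw yaw 2.42 toolx [ 0.005  0.001 -1.   ] q6 1.712 t 7.9
F [-0.95 -0.71 -0.56] T [-0.018  0.036  0.02 ] gap 0.0549
shift tool [-0.0007 -0.0001  0.0005]
```

>>> move_arm:
  steps: [-0.001, 0, 0, 0, 0.05, -0.001, 0, 0, 0, 0.046, -0.001, 0, 0, 0, 0.046, -0.001, 0, 0, 0, 0.04, -0.001, 0, 0, 0, 0.04, -0.001, 0, 0, 0, 0.04]
  newtons: 30

```text
time_s: 8.5
tool_pos: [0.5094, 0.0947, 0.0366]
tcp_rot: [-0.015, 0.705, 0.015, 0.709]
ft_force: [-0.2, -0.1, 5.1]
finger_gap: 0.0422
```

Run:
```python
from h import *
shift((.5097,.0945,.036))
```

```text
pos [0.5094 0.0947 0.0366] jaw yaw 2.42 toolx [ 0.005  0.001 -1.   ] q6 1.712 t 8.5
F [-0.17 -0.06  5.14] T [-0.044  0.128 -0.053] gap 0.0422
shift tool [ 0.0006 -0.0002  0.0003]
```

>>> move_arm:
  steps: [0, 0, 0, -0.15, 0.04, 0, 0, 0, -0.3, 0.04, 0, 0, 0, -0.45, 0.04, 0, 0, 0, -0.6, 0.04, 0, 0, 0, -0.75, 0.04, 0, 0, 0, -0.9, 0.04, 0, 0, 0, -1.05, 0.04, 0, 0, 0, -1.2, 0.04, 0, 0, 0, -1.35, 0.04, 0, 0, 0, -1.5, 0.04, 0, 0, 0, -1.65, 0.04, 0, 0, 0, -1.65, 0.04]
  newtons: 30

```text
time_s: 9.7
tool_pos: [0.5096, 0.0948, 0.0366]
tcp_rot: [0.531, -0.466, -0.529, -0.47]
ft_force: [0.9, 1.2, 2.5]
finger_gap: 0.0425
```

Run:
```python
from h import *
shift((.5097,.0945,.036))
```

```text
pos [0.5096 0.0948 0.0366] jaw yaw 97.13 toolx [ 0.006  0.001 -1.   ] q6 0.059 t 9.7
F [0.9  1.18 2.51] T [ 0.212 -0.068  0.021] gap 0.0425
shift tool [ 0.0006 -0.0001 -0.0004]
```

>>> move_arm:
  steps: [0, 0, 0, 0, 0.06, 0, 0, 0, 0, 0.085, 0, 0, 0, 0, 0.085, -0.04, 0, 0, 0, 0.085, -0.075, 0, 0, 0, 0.085, -0.075, 0, 0, 0, 0.085]

```text
time_s: 10.3
tool_pos: [0.5115, 0.0951, 0.1159]
tcp_rot: [0.532, -0.465, -0.527, -0.472]
ft_force: [0.4, 0.2, -0.2]
finger_gap: 0.0852
```

Run:
```python
from h import *
shift((.5177,-.1053,.11))
```

```text
pos [0.5115 0.0951 0.1159] jaw yaw 97.04 toolx [ 0.012  0.002 -1.   ] q6 0.061 t 10.3
F [ 0.44  0.24 -0.18] T [0.042 0.017 0.002] gap 0.0852
shift tool [ 0.0055  0.0185 -0.1997]
```

>>> move_arm:
  steps: [0.005, 0.005, -0.05, 0.02, 0.085, 0.005, 0.01, -0.1, 0.05, 0.085, 0.005, 0.015, -0.15, 0.08, 0.085, 0.005, 0.0185, -0.18, 0.08, 0.085, 0.005, 0.0185, -0.2, 0.08, 0.085, 0.005, 0.0185, -0.2, 0.08, 0.085, 0.005, 0.0185, -0.2, 0.08, 0.085, 0.005, 0.0185, -0.2, 0.08, 0.085]

```text
time_s: 11.1
tool_pos: [0.5175, -0.1048, 0.1102]
tcp_rot: [0.513, -0.486, -0.508, -0.493]
ft_force: [0.1, 0.5, -0.5]
finger_gap: 0.0849
```

Run:
```python
from h import *
shift((.5177,-.1053,.036))
```

```text
pos [ 0.5175 -0.1048  0.1102] jaw yaw 92.47 toolx [ 0.011  0.003 -1.   ] q6 -0.246 t 11.1
F [ 0.13  0.53 -0.5 ] T [-0.067  0.001 -0.007] gap 0.0849
shift tool [ 0.0742  0.0007 -0.0007]
```

>>> move_arm:
  steps: [0.02, 0.0007, -0.0007, 0, 0.085, 0.045, 0.0007, -0.0007, 0, 0.085, 0.065, 0.0007, -0.0007, 0, 0.085, 0.074, 0.0007, -0.0007, 0, 0.085, 0.074, 0.0007, -0.0007, 0, 0.08, 0.074, 0.0007, -0.0007, 0, 0.055, 0.074, 0.0007, -0.0007, 0, 0.05]
  newtons: 20

```text
time_s: 11.8
tool_pos: [0.5185, -0.1053, 0.0373]
tcp_rot: [0.513, -0.485, -0.508, -0.493]
ft_force: [0.0, 0.4, 0.1]
finger_gap: 0.0533
```

Run:
```python
from h import *
shift((.5177,-.1053,.036))
```

```text
pos [ 0.5185 -0.1053  0.0373] jaw yaw 92.48 toolx [ 0.013  0.002 -1.   ] q6 -0.247 t 11.8
F [0.01 0.43 0.07] T [-0.005 -0.019  0.041] gap 0.0533
shift tool [0.0013 0.0008 0.    ]
```

>>> move_arm:
  steps: [0.001, 0.0007, 0, 0, 0.046, 0.001, 0.0007, 0, 0, 0.046, 0.001, 0.0007, 0, 0, 0.04, 0.001, 0.0007, 0, 0, 0.04, 0.001, 0.0007, 0, 0, 0.04]
  newtons: 30

```text
time_s: 12.3
tool_pos: [0.5182, -0.1053, 0.0369]
tcp_rot: [0.514, -0.485, -0.508, -0.493]
ft_force: [-0.5, 2.2, 6.7]
finger_gap: 0.0426
```

Run:
```python
from h import *
shift((.5177,-.1053,.036))
```

```text
pos [ 0.5182 -0.1053  0.0369] jaw yaw 92.48 toolx [ 0.014  0.002 -1.   ] q6 -0.247 t 12.3
F [-0.53  2.21  6.66] T [ 0.183  0.13  -0.028] gap 0.0426
shift tool [0.0009 0.0005 0.0001]
```

>>> move_arm:
  steps: [-0.0003, 0, 0, 0.15, 0.04, -0.0003, 0, 0, 0.3, 0.04, -0.0003, 0, 0, 0.45, 0.04, -0.0003, 0, 0, 0.6, 0.04, -0.0003, 0, 0, 0.75, 0.04, -0.0003, 0, 0, 0.9, 0.04, -0.0003, 0, 0, 1.05, 0.04, -0.0003, 0, 0, 1.2, 0.04, -0.0003, 0, 0, 1.35, 0.04, -0.0003, 0, 0, 1.5, 0.04, -0.0003, 0, 0, 1.65, 0.04, -0.0003, 0, 0, 1.7, 0.04]
  newtons: 30

```text
time_s: 13.5
tool_pos: [0.5177, -0.1053, 0.0373]
tcp_rot: [0.033, 0.702, -0.031, 0.711]
ft_force: [-3.1, 0.7, 3.5]
finger_gap: 0.0425
```

Run:
```python
from h import *
shift((.5177,-.1053,.036))
```

```text
pos [ 0.5177 -0.1053  0.0373] jaw yaw -5.25 toolx [ 0.013  0.002 -1.   ] q6 1.459 t 13.5
F [-3.12  0.66  3.5 ] T [0.218 0.938 0.314] gap 0.0425
shift tool [ 0.0013 -0.      0.    ]
```

This third wheel, the one at y=-0.105, holds Tz = 0.31 N·m, against about 0 and 0.02 for the other two, so it's the dragging one. I'll release it so the bush relaxes, then regrip across y.

>>> move_arm:
  steps: [0, 0, 0, 0, 0.06, 0, 0, 0, -0.15, 0.06, 0, 0, 0, -0.3, 0.06, 0, 0, 0, -0.45, 0.06, 0, 0, 0, -0.6, 0.06, 0, 0, 0, -0.75, 0.06, 0, 0, 0, -0.9, 0.06, 0, 0, 0, -1.05, 0.06, 0, 0, 0, -1.2, 0.06, 0, 0, 0, -1.35, 0.06, 0, 0, 0, -1.5, 0.06, 0, 0, 0, -1.65, 0.06]

```text
time_s: 14.7
tool_pos: [0.5178, -0.1054, 0.0374]
tcp_rot: [-0.502, 0.497, 0.496, 0.505]
ft_force: [0.8, -0.5, 0.2]
finger_gap: 0.0603
```

Run:
```python
from h import *
shift((.5177,-.1050,.036))
p,d=capture("side"); cv2.imwrite("pics/side4.png",cv2.resize(p[140:280,210:310,::-1],None,fx=4,fy=4,interpolation=cv2.INTER_CUBIC))
```

```text
pos [ 0.5178 -0.1054  0.0374] jaw yaw 89.75 toolx [ 0.013  0.002 -1.   ] q6 -0.2 t 14.7
F [ 0.85 -0.52  0.17] T [ 0.022 -0.013 -0.002] gap 0.0603
shift tool [0.0014 0.0002 0.0004]
```

View pics/side4.png

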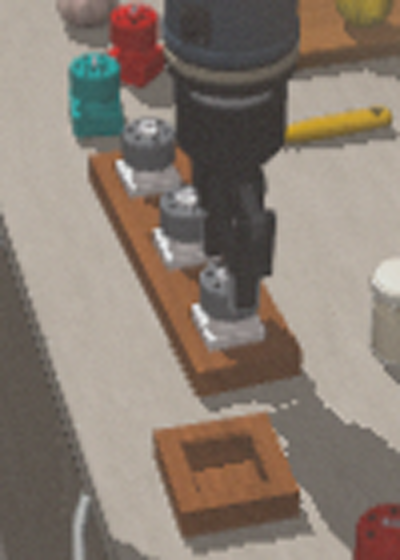

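Run:
```python
from h import *
for n,bx in(("top",(300,200,345,240)),("side",(240,235,295,280))):
    z=np.load(f"{n}0.npz");p,d=z["p"],z["d"]; a,b,c,e=bx
    S=8
    crop=cv2.resize(p[b:e,a:c],None,fx=S,fy=S,interpolation=cv2.INTER_CUBIC)
    cv2.imwrite(f"pics/st_{n}.png",crop[:,:,::-1])
    if n=="top":
        for name,win in(("stand",bx),("rack",(210,190,305,230))):
            a,b,c,e=win
            m=cv2.inRange(cv2.cvtColor(p,cv2.COLOR_RGB2HSV),(4,90,40),(16,255,255))[b:e,a:c]
            q=max(cv2.findContours(m,cv2.RETR_EXTERNAL,cv2.CHAIN_APPROX_NONE)[0],key=cv2.contourArea)
            W=cast(n,q.reshape(-1,2)+[a,b],.024)[:,:2]*1000
            print(name,cv2.minAreaRect(W.astype(np.float32)))
            hh=cv2.convexHull(W.astype(np.float32)); M=cv2.moments(hh); print(M["m10"]/M["m00"],M["m01"]/M["m00"],"area",M["m00"])
```

```text
stand ((474.486083984375, -239.5489044189453), (78.56546783447266, 79.95282745361328), 0.3238401710987091)
474.50215879164836 -239.45201038147445 area 6135.829277709592
rack ((514.6533813476562, -5.231353759765625), (81.1074447631836, 287.40826416015625), 2.3252763748168945)
514.3848653800218 -4.607853952747429 area 22937.529807179002
```

View pics/st_top.png

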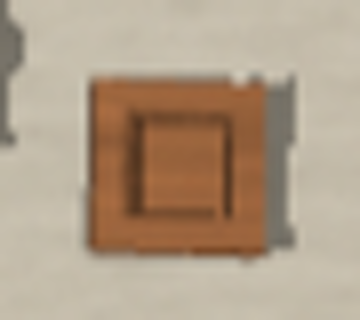

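View pics/st_side.png

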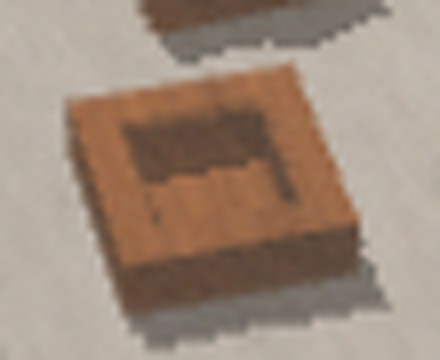

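Run:
```python
from h import *
f=lambda q,S,o:(np.array(q,float)+.5)/S-.5+np.array(o)
W=cast("side",f([(68,100),(293,65),(357,222),(123,265)],8,(240,235)),.024)[:,:2]*1000
print(W.round(1),W.mean(0).round(1)); 
for i in range(4): e=W[(i+1)%4]-W[i]; print(np.hypot(*e).round(1),(np.degrees(np.arctan2(e[1],e[0]))%90).round(1))
p=np.load("side0.npz")["p"]; cv2.imwrite("pics/rk_side.png",cv2.resize(p[172:244,226:286,::-1],None,fx=8,fy=8,interpolation=cv2.INTER_CUBIC))
```

```text
[[ 433.5 -197.6]
 [ 513.  -201.8]
 [ 509.8 -280.7]
 [ 430.4 -278.4]] [ 471.7 -239.6]
79.7 87.0
78.9 87.6
79.4 88.3
80.9 87.8
```

View pics/rk_side.png

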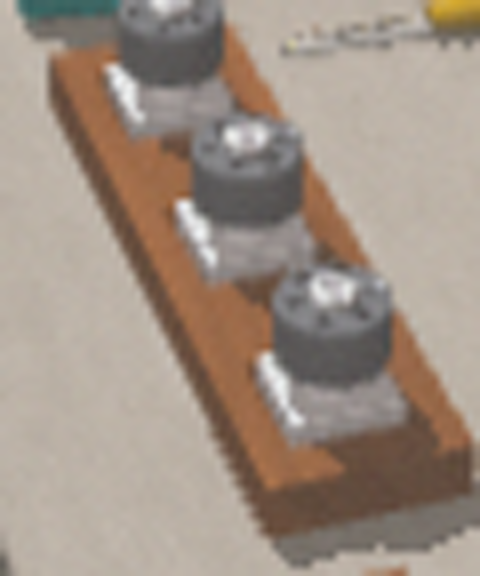

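Run:
```python
from h import *
f=lambda q,S,o:(np.array(q,float)+.5)/S-.5+np.array(o)
W=cast("side",f([(53,62),(270,490),(470,447)],8,(226,172)),.024)[:,:2]*1000
print(W.round(1),((W[0]+W[2])/2).round(1)); e=W[0]-W[1]; print(np.hypot(*e),np.degrees(np.arctan2(-e[0],e[1]))); e=W[2]-W[1];print(np.hypot(*e),np.degrees(np.arctan2(e[1],e[0])))
```

```text
[[ 467.7  136.8]
 [ 479.6 -149. ]
 [ 555.7 -146.2]] [511.7  -4.7]
286.0176807158269 2.3958547894984603
76.11637872547135 2.125212366809008
```

Run:
```python
from h import *
p=np.load("top0.npz")["p"].astype(np.float32)
g=cv2.GaussianBlur(p[:,:,0]-p[:,:,2],(0,0),.7)
# subpixel edges: left/right along rows, top/bottom along columns, at half level
def cross(a,lvl,rev=False):
    i=range(len(a)-1)
    for k in (reversed(list(i)) if rev else i):
        if (a[k]-lvl)*(a[k+1]-lvl)<0: return k+(lvl-a[k])/(a[k+1]-a[k])
for nm,(x0,x1,y0,y1) in {"stand":(304,340,204,238)}.items():
    cx,cy=322,220; lvl=(g[cy-9,cx]+g[y0,x0])/2
    E={}
    E["L"]=[(x0+cross(g[v,x0:cx],lvl),v) for v in range(cy-7,cy+9)]
    E["R"]=[(cx+6+cross(g[v,cx+6:x1],lvl),v) for v in range(cy-7,cy+9)]
    E["T"]=[(u,y0+cross(g[y0:cy-6,u],lvl)) for u in range(cx-8,cx+8)]
    E["B"]=[(u,cy+7+cross(g[cy+7:y1,u],lvl)) for u in range(cx-8,cx+8)]
    for k,v in E.items():
        W=cast("top",v,.024)[:,:2]*1000; vx,vy,mx,my=cv2.fitLine(W.astype(np.float32),cv2.DIST_HUBER,0,.01,.01).ravel()
        print(k,np.array([mx,my]).round(1),(np.degrees(np.arctan2(vy,vx))%90).round(2))
```

```text
L [ 474.1 -200.6] 87.46
R [ 470.9 -280.4] 89.17
T [ 515.  -247.1] 88.25
B [ 434.4 -236.1] 88.93
```

>>> move_arm:
  steps: [0.0005, 0, 0.0003, 0, 0.05, 0.0005, 0, 0.0003, 0, 0.046, 0.0005, 0, 0.0003, 0, 0.04, 0.0005, 0, 0.0003, 0, 0.04, 0.0005, 0, 0.0003, 0, 0.04]
  newtons: 30

```text
time_s: 15.25
tool_pos: [0.518, -0.105, 0.0371]
tcp_rot: [0.504, -0.495, -0.498, -0.503]
ft_force: [-0.9, 0.7, 6.0]
finger_gap: 0.0424
```

>>> move_arm:
  steps: [-0.002, 0, 0, 0, 0.04, -0.006, 0, 0, 0, 0.04, -0.01, 0, 0, 0, 0.04, -0.014, 0, 0, 0, 0.04, -0.014, 0, 0, 0, 0.04]

```text
time_s: 15.75
tool_pos: [0.5182, -0.1051, 0.0518]
tcp_rot: [0.504, -0.495, -0.498, -0.503]
ft_force: [0.7, -0.1, -2.7]
finger_gap: 0.0424
```

Run:
```python
from h import *
shift((.518,-.105,.036))
```

```text
pos [ 0.5182 -0.1051  0.0518] jaw yaw 90.26 toolx [ 0.015  0.002 -1.   ] q6 -0.208 t 15.75
F [ 0.73 -0.14 -2.69] T [-0.03   0.045 -0.007] gap 0.0424
shift tool [0.0158 0.0004 0.0001]
```

>>> move_arm:
  steps: [-0.008, 0, 0, 0, 0.04, -0.02, 0, 0, 0, 0.04, -0.04, 0, 0, 0, 0.04, -0.06, 0, 0, 0, 0.04, -0.06, 0, 0, 0, 0.04]

```text
time_s: 16.25
tool_pos: [0.519, -0.1057, 0.115]
tcp_rot: [0.506, -0.494, -0.497, -0.504]
ft_force: [0.5, 0.0, -2.9]
finger_gap: 0.0422
```

Run:
```python
from h import *
shift((.4735,-.2403,.11))
p,d=capture("side"); cv2.imwrite("pics/side5.png",cv2.resize(p[140:280,210:310,::-1],None,fx=4,fy=4,interpolation=cv2.INTER_CUBIC))
```

```text
pos [ 0.519  -0.1057  0.115 ] jaw yaw 90.25 toolx [ 0.019  0.001 -1.   ] q6 -0.208 t 16.25
F [ 0.55  0.05 -2.87] T [-0.019 -0.035 -0.033] gap 0.0422
shift tool [ 0.004   0.0462 -0.1344]
```

View pics/side5.png

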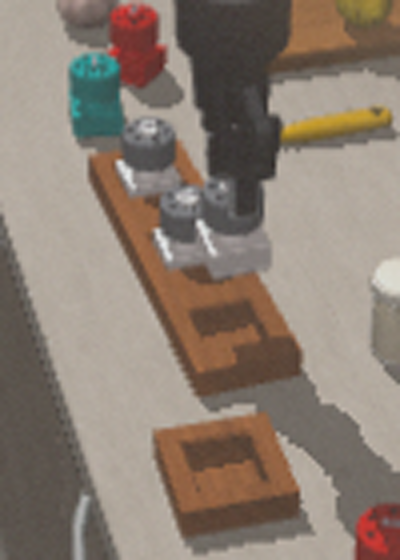

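The lifted roller hangs upright, with its foot at crop (235,250), and the seat at (230,330) is empty. The other two rollers are still seated. Now I'll carry it over the stand.

>>> move_arm:
  steps: [-0.002, 0.006, -0.02, 0.01, 0.04, -0.002, 0.015, -0.045, 0.03, 0.04, -0.002, 0.025, -0.075, 0.05, 0.04, -0.002, 0.035, -0.105, 0.073, 0.04, -0.002, 0.042, -0.125, 0.073, 0.04, -0.002, 0.0457, -0.1342, 0.073, 0.04, -0.002, 0.0457, -0.1342, 0.073, 0.04, -0.002, 0.0457, -0.1342, 0.073, 0.04, -0.002, 0.0457, -0.1342, 0.073, 0.04]

```text
time_s: 17.2
tool_pos: [0.4735, -0.239, 0.1142]
tcp_rot: [-0.487, 0.512, 0.479, 0.522]
ft_force: [-1.0, 0.7, -1.5]
finger_gap: 0.0423
```

Run:
```python
from h import *
shift((.4740,-.2400,.060))
for n,(a,b,c,e) in {"side":(225,170,325,290),"top":(280,170,360,245)}.items():
    p,d=capture(n); np.savez(f"{n}6.npz",p=p,d=d); cv2.imwrite(f"pics/{n}6.png",cv2.resize(p[b:e,a:c,::-1],None,fx=5,fy=5,interpolation=cv2.INTER_CUBIC))
```

```text
pos [ 0.4735 -0.239   0.1142] jaw yaw 86.14 toolx [ 0.017  0.002 -1.   ] q6 -0.406 t 17.2
F [-1.05  0.71 -1.47] T [-0.065  0.074  0.029] gap 0.0423
shift tool [ 0.0542  0.0004 -0.0012]
```

View pics/side6.png

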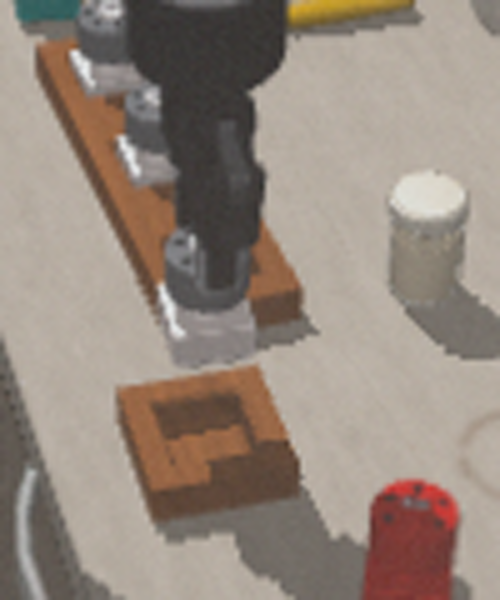

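View pics/top6.png

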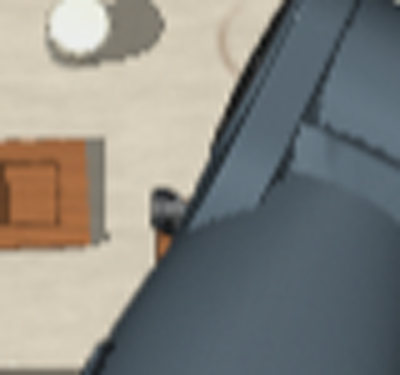

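Run:
```python
from h import *
p=np.load("side6.npz")["p"]; cv2.imwrite("pics/foot6.png",cv2.resize(p[215:250,250:285,::-1],None,fx=14,fy=14,interpolation=cv2.INTER_CUBIC))
```

```text
(no output)
```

View pics/foot6.png

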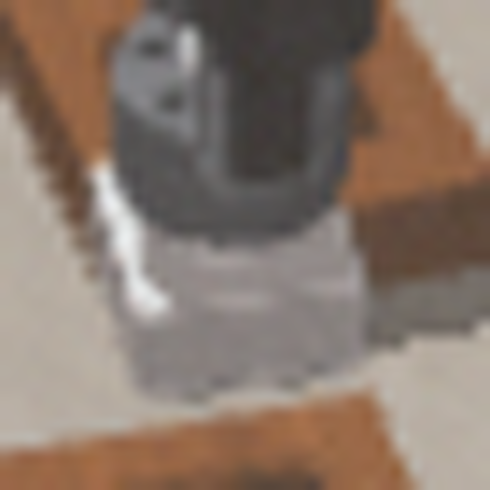

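Run:
```python
from h import *
f=lambda q,S,o:(np.array(q,float)+.5)/S-.5+np.array(o)
for q,z in(([(150,307),(365,285)],.107),([(140,388),(362,365)],.085),([(100,170),(150,307)],.107)):
    W=cast("side",f(q,14,(250,215)),z)[:,:2]*1000; e=W[1]-W[0]
    print(W.round(1),np.hypot(*e).round(1),np.degrees(np.arctan2(e[1],e[0])).round(1))
```

```text
[[ 451.2 -254.7]
 [ 490.5 -259.7]] 39.6 -7.2
[[ 450.2 -251.9]
 [ 491.3 -257.1]] 41.4 -7.2
[[ 453.  -215.4]
 [ 451.2 -254.7]] 39.4 -92.6
```

>>> move_arm:
  steps: [0.005, 0.0004, -0.0012, -0.03, 0.04, 0.01, 0.0004, -0.0012, -0.06, 0.04, 0.015, 0.0004, -0.0012, -0.06, 0.04, 0.015, 0.0004, -0.0012, -0.06, 0.04, 0.015, 0.0004, -0.0012, -0.06, 0.04]

```text
time_s: 17.8
tool_pos: [0.4733, -0.2401, 0.0993]
tcp_rot: [-0.502, 0.497, 0.494, 0.507]
ft_force: [0.4, -0.2, -1.9]
finger_gap: 0.0421
```

Run:
```python
from h import *
shift((.4740,-.2400,.060))
p=np.mean([capture("side")[0].astype(float) for _ in range(4)],0).astype(np.uint8); np.savez("side7.npz",p=p)
cv2.imwrite("pics/foot7.png",cv2.resize(p[215:275,240:300,::-1],None,fx=10,fy=10,interpolation=cv2.INTER_CUBIC))
```

```text
pos [ 0.4733 -0.2401  0.0993] jaw yaw 89.56 toolx [ 0.017  0.002 -1.   ] q6 -0.468 t 17.8
F [ 0.4  -0.21 -1.85] T [0.002 0.025 0.027] gap 0.0421
shift tool [ 0.0393 -0.0001  0.0001]
```

View pics/foot7.png

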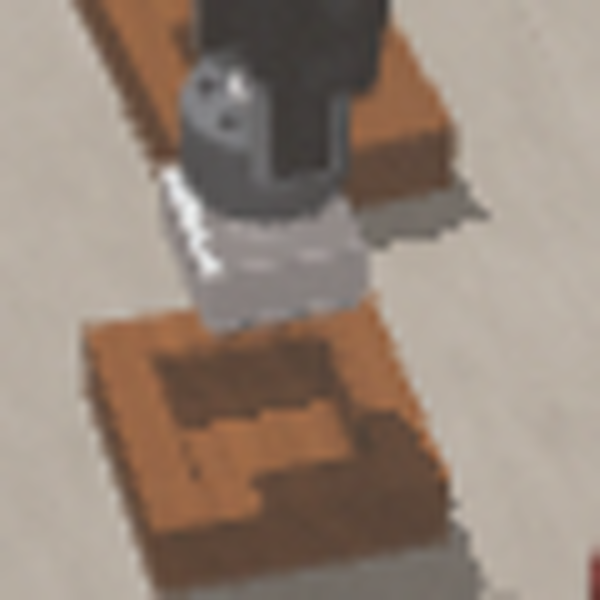

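Run:
```python
from h import *
f=lambda q,S,o:(np.array(q,float)+.5)/S-.5+np.array(o)
for n,q,z in(("foot bot front",[(208,328),(368,297)],.070),("foot top front",[(215,275),(355,252)],.092),("foot left",[(162,172),(215,275)],.092),("stand front",[(155,530),(447,478)],.024),("stand left",[(88,325),(155,530)],.024)):
    W=cast("side",f(q,10,(240,215)),z)[:,:2]*1000; e=W[1]-W[0]
    print(n,W.round(1).tolist(),np.hypot(*e).round(1),np.degrees(np.arctan2(e[1],e[0])).round(1))
```

```text
foot bot front [[451.5, -255.4], [494.9, -255.5]] 43.4 -0.2
foot top front [[452.0, -259.6], [489.0, -261.1]] 37.0 -2.3
foot left [[449.9, -217.4], [452.0, -259.6]] 42.3 -87.1
stand front [[430.8, -278.0], [509.9, -280.9]] 79.2 -2.1
stand left [[434.3, -197.8], [430.8, -278.0]] 80.3 -92.5
```

>>> move_arm:
  steps: [0.012, 0, 0.0001, 0.02, 0.04, 0.024, 0, 0.0001, 0.02, 0.04, 0.034, 0, 0.0001, 0.02, 0.04, 0.041, 0, 0.0001, 0.02, 0.04, 0.041, 0, 0.0001, 0.02, 0.04, 0.041, 0, 0.0001, 0.02, 0.04]

```text
time_s: 18.6
tool_pos: [0.4741, -0.2402, 0.0585]
tcp_rot: [-0.497, 0.502, 0.489, 0.512]
ft_force: [-0.0, 0.1, -2.7]
finger_gap: 0.0418
```

Run:
```python
from h import *
shift((.4740,-.2402,.05))
p=np.mean([capture("side")[0].astype(float) for _ in range(2)],0).astype(np.uint8); np.savez("side8.npz",p=p)
cv2.imwrite("pics/foot8.png",cv2.resize(p[215:275,240:300,::-1],None,fx=10,fy=10,interpolation=cv2.INTER_CUBIC))
```

```text
pos [ 0.4741 -0.2402  0.0585] jaw yaw 88.42 toolx [ 0.018  0.002 -1.   ] q6 -0.447 t 18.6
F [-0.03  0.11 -2.71] T [-0.     0.059  0.001] gap 0.0418
shift tool [ 0.0085  0.0003 -0.0001]
```

View pics/foot8.png

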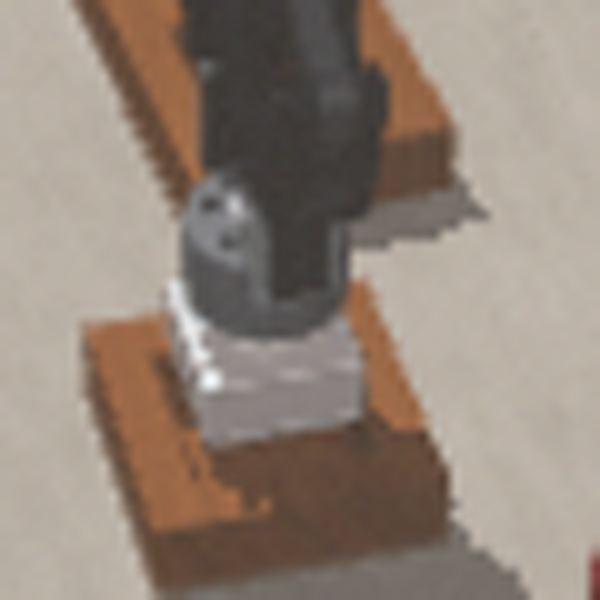

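The foot hangs just over the seat, its front edge (212,445)–(362,418) parallel to the stand's. I'll lower it in small steps.

>>> move_arm:
  steps: [0.002, 0, 0, 0, 0.04, 0.004, 0, 0, 0, 0.04, 0.006, 0, 0, 0, 0.04, 0.008, 0, 0, 0, 0.04, 0.008, 0, 0, 0, 0.04]

```text
time_s: 19.2
tool_pos: [0.4748, -0.2404, 0.051]
tcp_rot: [-0.497, 0.502, 0.489, 0.512]
ft_force: [-0.6, -0.1, 0.7]
finger_gap: 0.0427
```

Run:
```python
from h import *
shift((.4740,-.2402,.0375))
```

```text
pos [ 0.4748 -0.2404  0.051 ] jaw yaw 88.42 toolx [ 0.019  0.001 -1.   ] q6 -0.447 t 19.2
F [-0.57 -0.12  0.7 ] T [ 0.064  0.029 -0.023] gap 0.0427
shift tool [0.0135 0.001  0.0001]
```

>>> move_arm:
  steps: [0.001, 0.0008, 0, 0, 0.04, 0.002, 0.0008, 0, 0, 0.04, 0.003, 0.0008, 0, 0, 0.04, 0.004, 0.0008, 0, 0, 0.04, 0.004, 0.0008, 0, 0, 0.04]

```text
time_s: 19.7
tool_pos: [0.474, -0.2407, 0.0469]
tcp_rot: [-0.498, 0.502, 0.488, 0.512]
ft_force: [0.2, -4.2, -0.1]
finger_gap: 0.042
```

Run:
```python
from h import *
shift((.4740,-.2402,.0375))
```

```text
pos [ 0.474  -0.2407  0.0469] jaw yaw 88.41 toolx [ 0.019  0.    -1.   ] q6 -0.448 t 19.7
F [ 0.21 -4.18 -0.08] T [-0.844 -0.086  0.018] gap 0.042
shift tool [0.0094 0.0002 0.0005]
```

>>> move_arm:
  steps: [0, 0, -0.0005, 0, 0.04, 0, 0, -0.001, 0, 0.04, 0, 0, -0.001, 0, 0.04]

```text
time_s: 20.0
tool_pos: [0.4738, -0.2415, 0.0466]
tcp_rot: [-0.497, 0.502, 0.489, 0.512]
ft_force: [-0.7, 0.2, -2.9]
finger_gap: 0.0418
```

Run:
```python
from h import *
shift((.4740,-.2415,.0375))
```

```text
pos [ 0.4738 -0.2415  0.0466] jaw yaw 88.41 toolx [ 0.018  0.001 -1.   ] q6 -0.45 t 20.0
F [-0.73  0.2  -2.93] T [ 0.023  0.047 -0.05 ] gap 0.0418
shift tool [ 0.0092 -0.0001  0.    ]
```

Free now. I'll keep lowering.

>>> move_arm:
  steps: [0.0015, 0, 0, 0, 0.04, 0.003, 0, 0, 0, 0.04, 0.0045, 0, 0, 0, 0.04, 0.006, 0, 0, 0, 0.04, 0.0065, 0, 0, 0, 0.04]

```text
time_s: 20.5
tool_pos: [0.4738, -0.2414, 0.0399]
tcp_rot: [-0.497, 0.502, 0.489, 0.512]
ft_force: [0.6, -0.8, -1.8]
finger_gap: 0.0421
```

Run:
```python
from h import *
shift((.4740,-.2415,.0375))
```

```text
pos [ 0.4738 -0.2414  0.0399] jaw yaw 88.41 toolx [ 0.018  0.001 -1.   ] q6 -0.449 t 20.5
F [ 0.56 -0.81 -1.79] T [ 0.008  0.056 -0.011] gap 0.0421
shift tool [ 0.0024 -0.0002 -0.0001]
```

>>> move_arm:
  steps: [0.0007, 0, 0, 0, 0.04, 0.0014, 0, 0, 0, 0.04, 0.002, 0, 0, 0, 0.04, 0.0025, 0, 0, 0, 0.04, 0.0028, 0, 0, 0, 0.04]

```text
time_s: 21.0
tool_pos: [0.4741, -0.2415, 0.0373]
tcp_rot: [-0.497, 0.502, 0.489, 0.512]
ft_force: [-0.2, 1.4, 2.0]
finger_gap: 0.0421
```

Run:
```python
from h import *
shift((.4740,-.2415,.037))
```

```text
pos [ 0.4741 -0.2415  0.0373] jaw yaw 88.41 toolx [ 0.019  0.001 -1.   ] q6 -0.449 t 21.0
F [-0.22  1.42  2.05] T [ 0.2    0.034 -0.001] gap 0.0421
shift tool [ 0.0003  0.0001 -0.    ]
```

>>> move_arm:
  steps: [0, 0, 0, 0, 0.046, 0, 0, 0, 0, 0.06, 0, 0, 0, 0, 0.08, 0, 0, 0, 0, 0.08, -0.02, 0, 0, 0, 0.08, -0.045, 0, 0, 0, 0.08, -0.08, 0, 0, 0, 0.08, -0.12, 0, 0, 0, 0.08, -0.15, 0, 0, 0, 0.08, -0.15, 0, 0, 0, 0.08]

```text
time_s: 22.0
tool_pos: [0.473, -0.2426, 0.1913]
tcp_rot: [-0.499, 0.501, 0.487, 0.512]
ft_force: [0.2, -0.1, -1.1]
finger_gap: 0.0798
```

Run:
```python
from h import *
shift((.30,-.45,.2))
```

```text
pos [ 0.473  -0.2426  0.1913] jaw yaw 88.41 toolx [ 0.024 -0.002 -1.   ] q6 -0.452 t 22.0
F [ 0.18 -0.09 -1.09] T [-0.003 -0.02   0.017] gap 0.0798
shift tool [-0.0124  0.1669 -0.2122]
```

Back off toward the side to clear both views.

>>> move_arm:
  steps: [-0.012, 0.03, -0.04, 0, 0.08, -0.012, 0.06, -0.08, 0, 0.08, -0.012, 0.09, -0.12, 0, 0.08, -0.012, 0.12, -0.16, 0, 0.08, -0.012, 0.15, -0.19, 0, 0.08, -0.012, 0.167, -0.212, 0, 0.08, -0.012, 0.167, -0.212, 0, 0.08, -0.012, 0.167, -0.212, 0, 0.08]

```text
time_s: 22.8
tool_pos: [0.2995, -0.4499, 0.1989]
tcp_rot: [-0.499, 0.501, 0.487, 0.513]
ft_force: [0.4, 0.4, -0.6]
finger_gap: 0.0799
```

Run:
```python
from h import *
for n,(a,b,c,e) in {"side":(215,125,345,325),"top":(185,155,385,245)}.items():
    p,d=capture(n); np.savez(f"{n}9.npz",p=p,d=d); cv2.imwrite(f"pics/{n}9.png",cv2.resize(p[b:e,a:c,::-1],None,fx=4 if n=="top" else 3,fy=4 if n=="top" else 3,interpolation=cv2.INTER_CUBIC))
    v,u=np.nonzero(d>0); P=deproj(n,np.c_[u,v],d[v,u])
    k=(P[:,2]>.055)&(P[:,2]<.09)&(P[:,0]>.4)&(P[:,0]<.6)&(P[:,1]<.15)&(P[:,1]>-.32)
    mm=np.zeros(d.shape,np.uint8); mm[v[k],u[k]]=1
    N,L,S,C=cv2.connectedComponentsWithStats(mm)
    for i in range(1,N):
        if S[i,4]>15:
            vv,uu=np.nonzero(L==i); Z=deproj(n,np.c_[uu,vv],d[vv,uu]); print(n,C[i].round(1),S[i,4],Z.mean(0).round(4),"z90",np.percentile(Z[:,2],[50,75,90]).round(4),((Z.max(0)+Z.min(0))/2).round(4))
```

```text
side [246.5 174.3] 133 [0.5051 0.0884 0.0681] z90 [0.0698 0.0719 0.0742] [0.5065 0.0922 0.0664]
side [256.6 191.5] 142 [ 0.5103 -0.012   0.0684] z90 [0.0699 0.0718 0.0736] [ 0.511  -0.0055  0.0676]
side [266.  244.5] 212 [ 0.4695 -0.2465  0.0676] z90 [0.0689 0.0708 0.0729] [ 0.4702 -0.242   0.0666]
top [258.2 206.9] 116 [ 0.5163 -0.0039  0.0688] z90 [0.0694 0.0721 0.074 ] [ 0.5168 -0.0052  0.0683]
top [230.3 207.8] 118 [0.5119 0.0969 0.0692] z90 [0.0692 0.0721 0.0752] [0.5127 0.0961 0.0683]
top [323.2 218.5] 121 [ 0.476  -0.2392  0.0685] z90 [0.0686 0.0718 0.0735] [ 0.476  -0.2395  0.0686]
```

View pics/side9.png

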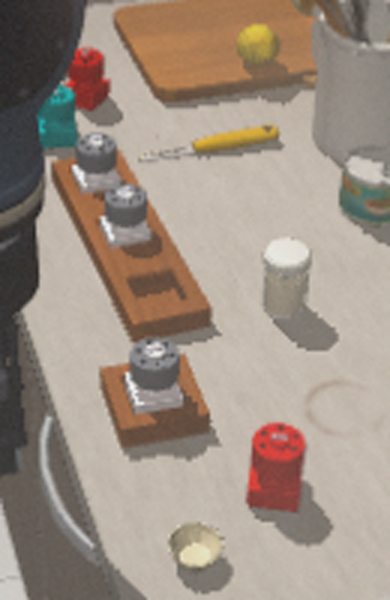

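View pics/top9.png

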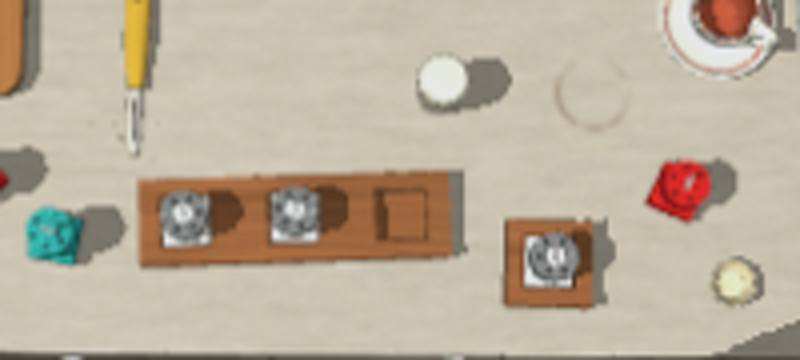

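```bash
python3 -c "
from rig import r
print(r.finish_job())"
```

```text
the job is handed in; nothing more can be done
None
```

I turned all three wheels about 95° in their seats, found the one that drags, moved it to the small stand and handed the job in at about 23 s.

- **Which one drags:** while held turned, the wheel at the rack's −y end (nearest the stand) showed 0.31 N·m. The middle one showed about 0.00 and the +y one about 0.02 N·m.
- **Moving it:** I released that wheel, regripped it across y, pulled it straight out and lowered it into the stand's seat. On the way down it touched the wood sideways once, at about 4 N. I shifted 1 mm and it went in freely.
- **Last checks:** the tool stopped at the same height as when the roller sat in the rack (37.3 mm against 37.1 mm). In both camera views its top is level with the two rollers still in the rack, to within 1 mm. Both of those look upright and seated, the rack's third seat is empty, and the other things in the final close views look unmoved. The garlic lay outside the final close crops, so I did not check it.
- **Not fully confirmed:** I did not check the turned angles in the pictures. They come from the gripper's rotation (about 95° for the free wheels, and about 89° for the dragging one after its rubber bush sprang back). The tool also drifted to about 1° of tilt during the job. My single-edge readings of the foot's direction disagreed by several degrees, so I lined it up with the stand by eye and by the forces I felt.

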